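# Load a sample vial and hold its bayonet cap locked

### The arm

A 6-joint arm with a two-finger parallel gripper is mounted at the origin on a cart in front of the work surface, level with it; the furniture and walls round the work are solid. World frame = base frame: x ahead of the robot, y to its left, z up, the work surface at z = 0. Lengths are in mm, angles in rad, forces in N, time in s.
With the tool pointing down it reaches from about 375 to 750 mm from the base axis. Payload 9 kg.
Tool frame: the origin (TCP) lies at the very end of the fingers, on their centre line; the grasp point (between the pads) lies 19 mm behind it; z points along the fingers, y is the direction in which the jaws open and shut (so a half turn about z gives the same grasp; the last joint's range is limited). The gripper opens to 85 mm and grips with 20 to 120 N. Pads are 22 mm wide; open, the fingers measure 114 mm over their backs; the gripper's body (76 mm by 85 mm) begins 54 mm behind the grasp point. The pads swing forward as they close: fully open they stand 13 mm farther back than shut.
Start: joints at [-1.441, 0.104, 0.097, 1.564, 0, 1.353], TCP at [204.509, -564.103, 231.331] pointing down, gripper open.
Joint ranges: [-2.99, 2.99], [-0.84, 1.86], [-1.1, 1.16], [-1.84, 2.11], [-1.51, 1.56], [-3.14, 3.14]. Speed limits (rad/s): [2.22, 2.22, 2.57, 3.14, 3.14, 3.14].

### API

Orientations are given as a rotation vector (axis times angle).
In Python, from bench import r, set_gripper, telemetry, camera, spot_in, cut_out, mark_of gives the robot as it stands. Calls block until the motion is done:
- r.goto(position, orientation): joint-space move of the TCP to a pose.
- r.move_linear(position, frame=None, rate=150, stop_force=None): straight line of the TCP; frame=None keeps the orientation; rate is the mean speed in mm/s. With stop_force (N) it stops when the force on the tool has changed by that much, and returns True; else False.
- r.movej(angles): joint-space move.
- set_gripper(opening, newtons=None): finger opening in mm; newtons is the grip in N (None keeps the last); returns when the fingers have stopped.
- r.wait(seconds).
- r.solve_ik(position, orientation): joint angles nearest the present ones, or None.
- telemetry.state(): the state.
- camera(name): name is "scene" or "top" or "wrist"; returns a dict with "color" (400x640x3 uint8, blue, green, red), "fov_y" (degrees; the focal length in pixels is half the picture's height over the tangent of half this angle, whatever the lens; pixels are square), "cx", "cy" (the principal point, pixels), "rvec" (rotation vector, rad) and "tvec" (3), from world to camera coordinates, as OpenCV has them. Camera axes: x right, y down, z forward; pixel columns grow to the right and rows downward; lengths in mm; the calibration is good to about 2 mm. A picture is of the moment at which its call begins. There is no depth.
A pose or a line that the arm cannot do raises r.IKError and nothing moves.
- r.hand_in(): hands the job in, once; it reports no verdict.
Trained networks look in the newest picture that a camera, given by its name, has taken for a name from the list of things; names that differ only in an ending like _2 or _b are one class to them, and where a whole thing is asked for, a point or a joint stands for the part that bears it (a point fixed in the world has none). Each returns a list of dicts, best first, with "p" (0 to 1); they miss things now and then, are a little off and sometimes report something else, mostly with a low value. They report only what shows in the picture. A call takes as long as a camera call.
- spot_in(thing, camera): "position" ([column, row] in pixels, amid what is visible of it).
- cut_out(thing, camera): "region" (400x640 bool, what is visible of it) and "position" ([column, row] in pixels, amid what is visible of it).
- mark_of(thing, camera): "position" ([column, row] in pixels: a listed point, or the origin of a listed thing).
The state is a dict: "time": time; "qpos": joint angles; "joint_vel": joint speeds; "joint_efforts": joint torques, N m; "ee_pos": TCP position; "eef_rot": TCP orientation; "force": force on the tool from outside, world axes, zero at the start; "ft_torque": the same for the moment, N m; "finger_gap": finger opening in mm.
Only numpy, scipy, OpenCV 4.12 (cv2) and the standard library are available. Lean on these libraries where they do the work, as an engineer would, in place of code of your own. Each camera call takes 0.05 s, during which the arm holds its last target. There are 200 camera calls.

### The job

Take the aluminium vial with the blue lid out of the white rack, stand it upright in the bore of the round metal holder and let go of it. Then take the grey bayonet cap by its orange bar, put it over the vial with its two lugs in the holder's two slots, push it down against the spring and turn it clockwise (seen from above) not quite a quarter turn, until it meets its stop. Finish while still gripping the cap and pressing it fully down: do not let go at the end, and leave the other vials and the bottles where they are.

Things in the scene. Friction and masses are not known exactly. Their poses are not given: they have to be found in the camera images.
- holder: Round bench holder, fixed: aluminium drum 88 mm across, 60 mm high, on a dark base flange 112 mm across. Origin: centre of its underside, z up. Two slots in its top ring along its own +x and -x (red marks on the rim; the same after half a turn). In its middle, a bore 28 mm across for a vial.
- slots (a point): Centre of the drum's top, 60 mm above its underside. The top ring is 8 mm thick, its opening 52 mm across; each slot is 13.5 mm wide at the opening, a little wider farther out. Below lies a channel, floor at 40 mm and roof at 52 mm height. The lugs drop in through the slots, then turn only clockwise from above, about 80 degrees (1.4 rad), to a solid stop (black marks).
- bore (a point): Mouth of the bore: centre of the channel's floor, 40 mm above the holder's underside. The spring seat in the bore, on which the vial stands, is 20 mm above the underside when unloaded; the vial's top then stands 24 mm above the drum's top.
- seat (a joint): Spring seat in the holder: how far it is pushed down, in m; 0 when unloaded or with only the vial standing on it, about 0.010 when the cap is pressed fully home over the vial. Spring force about 4 N at 0 and 11 N at 0.010.
- vial_blue: Aluminium sample vial with a blue plastic lid: cylinder 24 mm across, 64 mm high (the lid is the upper 20 mm; foot slightly tapered), 60 g. Origin: centre of its underside, z up along its axis. It starts upright in one of the rack's three holes, its underside 5 mm above the worktop.
- vial_red: The same vial with a red lid; leave it alone.
- vial_yellow: The same vial with a yellow lid; leave it alone.
- vial_rack: White plastic rack block, fixed, 170 mm (its x) by 60 mm (its y), 30 mm high, with three holes 27 mm across and 25 mm deep, 55 mm apart along its x. Origin: centre of its underside.
- bayonet_cap: Grey bayonet cap, about 150 g, standing open side down on the worktop. Origin: centre of its underside, z up. Skirt 48 mm across outside, 30 mm inside, hollow 34 mm deep; flange 64 mm across at 24 to 42 mm height; orange bar on top. Two steel lugs at the skirt's foot on its +x and -x, 9 mm wide, 6 mm high, reaching 33 mm from the axis. The same after half a turn.
- cap_bar (a point): Middle of the cap's orange grip bar, 56 mm above the cap's underside. The bar is 40 mm long along the cap's x (the lugs lie below its two ends), 14 mm thick along y, from 42 to 70 mm height. The cap meets the vial when its underside is 50 mm above the worktop; fully home it is at 40 mm, lugs on the channel's floor. Let go after turning, it springs up about 6 mm.
- bottle_buffer: White bottle with a blue cap, 52 mm across, 106 mm high, behind the holder. A bystander.
- bottle_amber: Brown bottle with a black cap, 45 mm across, 86 mm high, behind the holder. A bystander.

How it is judged (in metres and radians):
On the way, in this order (a step that is already met when the one before it is completed fails the run):
1. the blue-lidded vial stands upright in the holder's bore, let go (horizontal distance between vial_blue and holder below 0.005 m and z of vial_blue in the frame of holder below 0.024 m and angle between vial_blue's own z axis and vertical below 0.12 rad and contact force between the fingers and vial_blue below 0.2 N), for 0.2 s.
2. the cap's lugs have been pushed down through the slots (horizontal distance between bayonet_cap and holder below 0.005 m and z of bayonet_cap in the frame of holder below 0.048 m and angle between the x axis of bayonet_cap and the x axis of holder, either way round below 0.5 rad and angle between bayonet_cap's own z axis and vertical below 0.15 rad).
At the end, for the whole second after the job is handed in: Blue vial in the bore (within 5 mm, 7 degrees), seat pushed down over 7 mm; cap centred within 5 mm, upright within 7 degrees, origin under 43 mm above the holder's underside (home: 40), turned over 66 degrees from the slots, still gripped (over 2 N) through the last second (horizontal distance between each of vial_blue, bayonet_cap and holder below 0.005 m and angle between each of vial_blue, bayonet_cap's own z axis and vertical below 0.12 rad and value of joint seat above 0.007 m and z of bayonet_cap in the frame of holder below 0.043 m and angle between the x axis of bayonet_cap and the x axis of holder, either way round above 1.15 rad and contact force between the fingers and bayonet_cap above 2 N); the arm keeps its last pose, push and grip.
It fails at once if another vial is lifted or moved by more than 15 mm (distance of any of vial_red, vial_yellow from where it was at the start of the episode above 0.015 m).
It fails at once if a bottle is moved by more than 20 mm (distance of any of bottle_buffer, bottle_amber from where it was at the start of the episode above 0.02 m).
It also fails if it takes over 58 s, if anything falls off the work surface, if the arm or the gripper's body presses on something with over 40 N, if the wrist force passes 120 N, or if a joint passes its speed limit or range.

## Working session

There is one attempt and no reset: what is moved stays moved. The work goes in short steps, each a Python script; the robot and the scene stay as the last script left them, time stands still between calls to the robot, and variables do not carry over. Pictures are saved under pics/ and viewed, about 8 in all and at most 12, crops included, and the job is handed in when it is done.

```bash
ls; mkdir -p pics; cat > h.py <<'E'
import numpy as np, cv2
from bench import r,set_gripper,telemetry,camera,spot_in,cut_out,mark_of
from scipy.spatial.transform import Rotation as R
def K(c):
    f=200/np.tan(np.radians(c['fov_y'])/2); return np.array([[f,0,c['cx']],[0,f,c['cy']],[0,0,1.]])
def ray(c,px):
    Rm=cv2.Rodrigues(np.array(c['rvec'],float))[0]; t=np.array(c['tvec'],float).ravel()
    return -Rm.T@t, Rm.T@np.linalg.inv(K(c))@np.array([px[0],px[1],1.])
def at_z(c,px,z):
    o,d=ray(c,px); return o+d*(z-o[2])/d[2]
def proj(c,P):
    return cv2.projectPoints(np.array(P,float).reshape(-1,1,3),np.array(c['rvec'],float),np.array(c['tvec'],float),K(c),None)[0].reshape(-1,2)
def down(yaw):  # tool z down, tool y (jaw dir) horizontal at angle yaw
    y=np.array([np.cos(yaw),np.sin(yaw),0]);z=np.array([0,0,-1.])
    return R.from_matrix(np.c_[np.cross(y,z),y,z]).as_rotvec()
E
python3 - <<'E'
from h import *
print(telemetry.state())
for n in ("scene","top"):
    c=camera(n); cv2.imwrite(f"pics/{n}0.png",c['color']); print(n,c['fov_y'],c['cx'],c['cy'],ray(c,(320,200)))
    for t,z in (("holder",0),("slots",60),("bore",40),("vial_blue",5),("vial_red",5),("vial_yellow",5),("vial_rack",0),("bayonet_cap",0),("cap_bar",56),("bottle_buffer",0),("bottle_amber",0)):
        m=mark_of(t,n)[:2]
        print(t,[(round(x['p'],2),np.round(x['position'],1).tolist(),at_z(c,x['position'],z).round(1).tolist()) for x in m])
E
```

```text
pics
{'time': 0.0, 'qpos': array([-1.44066805e+00,  1.04726176e-01,  9.64502295e-02,  1.56390222e+00,
        1.19064929e-05,  1.35307407e+00]), 'joint_vel': array([-9.69605434e-04,  7.17027523e-05,  1.53453445e-03, -7.08378861e-04,
        1.15183888e-03, -4.64635413e-04]), 'joint_efforts': array([ 2.59615415e-03, -5.56929302e+01,  5.03651977e+01,  1.67988811e-02,
        2.18592177e-04, -5.25031453e-06]), 'ee_pos': array([ 204.48115201, -563.71727344,  230.496115  ]), 'eef_rot': array([-3.09283656e+00, -5.43412909e-01, -1.13669506e-04]), 'force': array([ 0.10535025, -0.16637668, -0.11973591]), 'ft_torque': array([ 0.02450072, -0.06779677, -0.04578793]), 'finger_gap': 85.64802435157318}
scene 54.377379618820314 314.3854443325028 199.98224461505703 (array([155.56865412, 846.10892432, 542.39401664]), array([ 0.39430972, -0.78736384, -0.47411599]))
holder [(0.58, [342.5, 221.1], [499.8, 21.5, 0.0])]
slots [(0.8, [346.1, 201.8], [493.2, 20.4, 60.0])]
bore [(0.68, [346.2, 210.0], [488.8, 27.0, 40.0])]
vial_blue [(0.78, [267.8, 266.6], [561.1, 285.3, 5.0])]
vial_red [(0.47, [288.5, 281.0]
[... 576 characters left out ...]
 0.0])]
slots [(0.87, [327.5, 222.2], [492.8, 11.2, 60.0])]
bore [(0.83, [327.0, 219.7], [501.5, 12.5, 40.0])]
vial_blue [(0.52, [234.7, 199.9], [562.2, 288.6, 5.0]), (0.47, [227.9, 237.3], [450.6, 305.1, 5.0])]
vial_red [(0.49, [232.8, 219.1], [504.6, 292.4, 5.0]), (0.25, [230.1, 217.2], [510.2, 300.6, 5.0])]
vial_yellow [(0.46, [406.5, 233.2], [466.0, -221.3, 5.0]), (0.4, [226.0, 238.4], [447.3, 310.6, 5.0])]
vial_rack [(0.81, [229.4, 216.7], [512.2, 303.9, 0.0]), (0.49, [328.0, 221.3], [500.0, 9.2, 0.0])]
bayonet_cap [(0.7, [403.8, 230.5], [474.1, -214.5, 0.0])]
cap_bar []
bottle_buffer [(0.64, [317.9, 163.2], [676.1, 40.3, 0.0])]
bottle_amber [(0.51, [274.9, 143.3], [737.8, 172.1, 0.0])]
```

```bash
python3 -c "
import cv2,numpy as np
a=cv2.imread('pics/scene0.png');b=cv2.imread('pics/top0.png')
cv2.imwrite('pics/both.png',np.vstack([cv2.resize(a[130:330,200:460],(780,600))[:300*2:1],])); 
cv2.imwrite('pics/both2.png',cv2.resize(b[110:270,200:440],(800,533)))"
```

```text
(no output)
```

View pics/both.png

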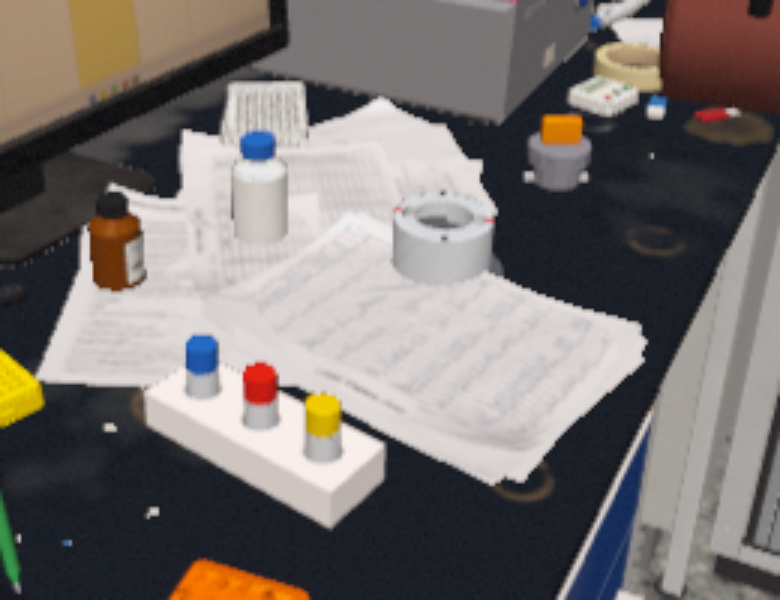

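View pics/both2.png

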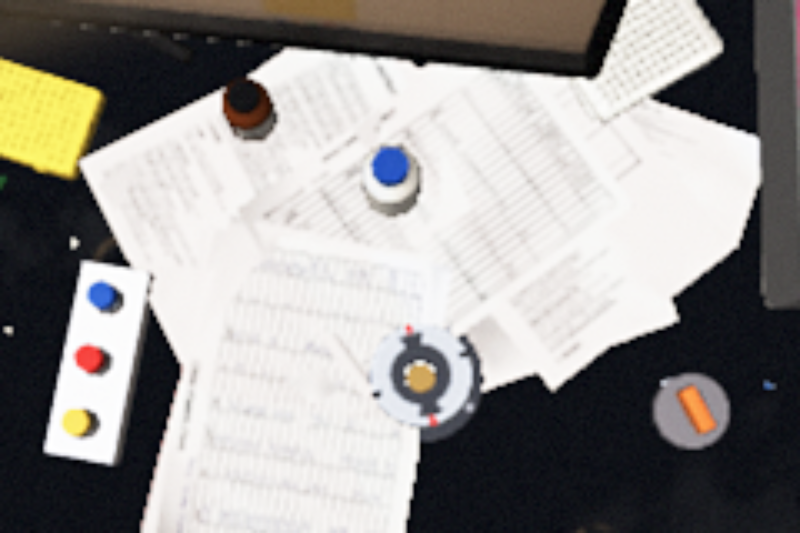

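```bash
python3 - <<'E'
from h import *
import pickle
out={}
for n,p,things in (("cap",(467,-207,230),(("bayonet_cap",0),("cap_bar",56))),("hold",(497,15,230),(("holder",0),("slots",60),("bore",40))),("vial",(560,287,230),(("vial_blue",5),("vial_red",5),("vial_rack",0)))):
    r.goto(np.array(p)-np.array([0,0,0]),down(np.arctan2(p[1],p[0])+np.pi/2)); s=telemetry.state()
    c=camera("wrist"); out[n]=c; cv2.imwrite(f"pics/w_{n}.png",c['color'])
    print(n,round(s['time'],2),s['ee_pos'].round(1),s['qpos'].round(2),'cam',ray(c,(320,200)))
    for t,z in things:
        print(t,[(round(x['p'],2),np.round(x['position'],1).tolist(),at_z(c,x['position'],z).round(1).tolist()) for x in mark_of(t,"wrist")[:2]])
pickle.dump(out,open('w.pkl','wb'))
ims=[cv2.resize(out[k]['color'],(400,250)) for k in out]
cv2.imwrite('pics/w3.png',np.vstack([np.hstack(ims[:2]),np.hstack([ims[2],ims[2]*0])]))
E
```

```text
cap 2.83 [ 466.9 -207.6  230. ] [-0.67 -0.17 -0.17  1.57 -0.   -0.26] cam (array([ 396.95269838, -177.80311176,  372.78894136]), array([ 0.27217029, -0.12629748, -0.95398328]))
bayonet_cap [(0.87, [313.7, 163.6], [461.8, -216.2, 0.0])]
cap_bar [(0.65, [311.9, 175.4], [461.7, -216.7, 56.0])]
hold 3.88 [497.1  14.1 229.9] [-0.24 -0.21 -0.21  1.57 -0.   -0.26] cam (array([420.84182969,  11.71199013, 372.7449839 ]), array([ 0.29973851,  0.00362711, -0.9540731 ]))
holder [(0.57, [322.4, 158.2], [489.4, 14.5, 0.0])]
slots [(0.76, [325.2, 170.8], [490.3, 17.0, 60.0])]
bore [(0.65, [321.1, 168.8], [492.8, 13.2, 40.0])]
vial 5.16 [560.3 285.9 230.1] [ 0.26  0.19  0.19  1.57 -0.   -0.21] cam (array([492.00495721, 251.94697162, 372.93145555]), array([ 0.2688209 ,  0.13175049, -0.95419544]))
vial_blue [(0.63, [323.2, 164.7], [557.9, 287.5, 5.0])]
vial_red [(0.9, [357.1, 123.2], [501.8, 299.1, 5.0])]
vial_rack [(0.95, [355.4, 124.4], [503.9, 298.8, 0.0]), (0.72, [389.8, 80.8], [448.7, 309.2, 0.0])]
```

View pics/w3.png

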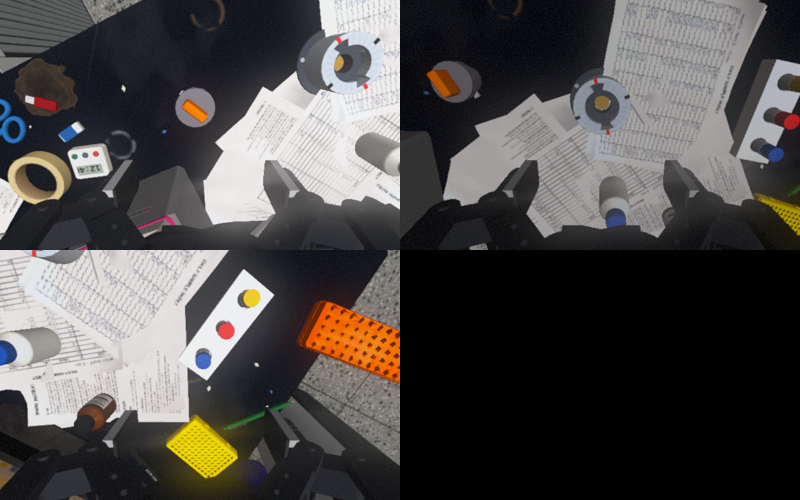

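```bash
cat > fit.py <<'E'
from h import *
from scipy.optimize import minimize
def mask(c,kind):
    h=cv2.cvtColor(c['color'],cv2.COLOR_BGR2HSV); H,S,V=h[...,0].astype(int),h[...,1],h[...,2]
    sel={'orange':(H>5)&(H<22)&(S>150)&(V>110),'blue':(H>100)&(H<125)&(S>120)&(V>60),'red':((H<6)|(H>172))&(S>110)&(V>90),'yellow':(H>22)&(H<33)&(S>150)}[kind]
    return sel.astype(np.uint8)
def blobs(m,amin=6):
    n,l,st,ce=cv2.connectedComponentsWithStats(m); return [(l==i,ce[i],st[i,4]) for i in range(1,n) if st[i,4]>=amin]
def near(c,kind,P,rad,amin=6):
    u=proj(c,[P])[0]; return [b for b in blobs(mask(c,kind),amin) if np.hypot(*(b[1]-u))<rad]
a=np.linspace(0,2*np.pi,40)
def bar(p,z0=0):
    x,y,t=p; q=np.array([[i*20,j*7] for i in(-1,1) for j in(-1,1)])@np.array([[np.cos(t),np.sin(t)],[-np.sin(t),np.cos(t)]])
    return np.array([[x+u,y+v,z0+z] for u,v in q for z in(42,70)])
def cyl(p,z0,z1,rad): return np.array([[p[0]+rad*np.cos(t),p[1]+rad*np.sin(t),z] for t in a for z in(z0,z1)])
def fit(c,m,model,p0,steps,s=8):
    ys,xs=np.nonzero(m); x0,y0,x1,y1=xs.min()-12,ys.min()-12,xs.max()+13,ys.max()+13
    M=cv2.resize(m[y0:y1,x0:x1].astype(np.float32),None,fx=s,fy=s,interpolation=cv2.INTER_LINEAR)>.5
    def cost(p):
        u=(proj(c,model(p))-[x0,y0]+.5)*s-.5
        I=np.zeros(M.shape,np.uint8); cv2.fillConvexPoly(I,cv2.convexHull(np.round(u).astype(np.int32)),1)
        return 1-(M&(I>0)).sum()/(M|(I>0)).sum()
    p0=np.array(p0,float); sim=np.vstack([p0]+[p0+np.eye(len(p0))[i]*steps[i] for i in range(len(p0))])
    o=minimize(cost,p0,method='Nelder-Mead',options=dict(initial_simplex=sim,xatol=.02,fatol=1e-4,maxiter=300))
    return o.x,1-o.fun
E
cat > m1.py <<'E'
from fit import *
import pickle
W=pickle.load(open('w.pkl','rb')); W['scene']=camera('scene'); W['top']=camera('top')
for k,c in W.items():
    u=proj(c,[[463,-212,56]])[0]
    for kind,nm,P,mod,st in (('orange','bar',(463,-212,56),bar,(6,6,.3)),('blue','vial',(559,287,59),lambda p:cyl(p,49,69,12),(6,6)),('yellow','yel',(449,309,59),lambda p:cyl(p,49,69,12),(6,6))):
        b=near(c,kind,P,25)
        if b:
            b=max(b,key=lambda q:q[2])
            for t0 in ((0,1.5) if nm=='bar' else (0,)):
                x,i=fit(c,b[0],mod,list(P[:2])+([t0] if nm=='bar' else []),st); print(k,nm,x.round(2),round(i,3),b[2])
    for b in near(c,'red',(491,14,60),60 if k=='hold' else 30,3): print(k,'red',b[2],at_z(c,b[1],60).round(1))
E
python3 m1.py
```

```text
cap bar [ 4.6215e+02 -2.1764e+02  4.2000e-01] 0.827 745
cap bar [ 4.6265e+02 -2.1737e+02  4.4000e-01] 0.828 745
hold bar [ 4.6258e+02 -2.1725e+02  3.8000e-01] 0.669 1142
hold bar [ 462.96 -218.09    0.66] 0.67 1142
hold vial [557.34 288.67] 0.542 452
hold red 48 [452.    4.3  60. ]
hold red 31 [530.1  25.1  60. ]
vial vial [557.61 288.28] 0.743 463
vial yel [449.59 306.63] 0.715 562
scene bar [ 4.6413e+02 -2.1888e+02  3.9000e-01] 0.9 130
scene bar [ 4.6380e+02 -2.1915e+02  4.0000e-01] 0.899 130
scene vial [558.35 288.92] 0.786 117
scene yel [450.84 306.52] 0.836 145
top bar [ 4.6542e+02 -2.1659e+02  4.3000e-01] 0.78 81
top bar [ 465.72 -216.31    0.47] 0.78 81
top vial [559.92 289.64] 0.728 52
top yel [454.32 304.5 ] 0.156 12
top red 6 [454.5   5.9  60. ]
```

```bash
python3 - <<'E'
from fit import *
import pickle
W=pickle.load(open('w.pkl','rb'))
T=[]
for k,P,mod in (('cap',(462.4,-217.5,.43),bar),('vial',(557.6,288.3),lambda p:cyl(p,49,69,12)),('hold',(491.,14.7),lambda p:cyl(p,60,60,44)),('hold',(462.4,-217.5,.43),bar)):
    c=W[k]; u=proj(c,mod(P)); ctr=u.mean(0).astype(int); w=30 if k!='hold' else 50
    x0,y0=np.clip(ctr[0]-w,0,None),np.clip(ctr[1]-w,0,None); s=400//(2*w)
    im=cv2.resize(c['color'][y0:y0+2*w,x0:x0+2*w],(400,300) if 0 else None,fx=s,fy=s,interpolation=cv2.INTER_NEAREST)
    if 1:
        h=cv2.convexHull(np.round((u-[x0,y0]+.5)*s).astype(np.int32)); cv2.polylines(im,[h],True,(0,255,0),1)
    if k=='hold' and len(P)==2:
        v=proj(c,cyl(P,60,60,26)); cv2.polylines(im,[cv2.convexHull(np.round((v-[x0,y0]+.5)*s).astype(np.int32))],True,(0,255,0),1)
    T.append(cv2.resize(im,(300,300)))
cv2.imwrite('pics/ov.png',np.vstack([np.hstack(T[:2]),np.hstack(T[2:])]))
E
```

```text
(no output)
```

View pics/ov.png

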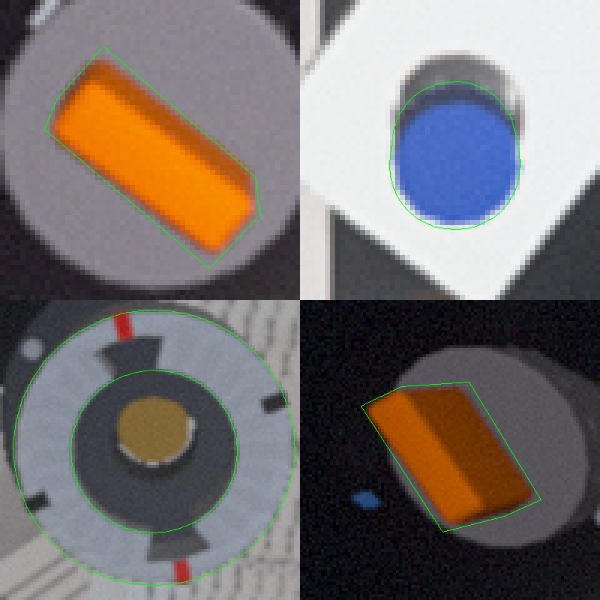

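```bash
sed -i 's/(S>150)&(V>110)/(S>120)\&(V>45)/; s/(S>120)&(V>60)/(S>80)\&(V>40)/' fit.py; python3 m1.py | grep -v yel
python3 - <<'E'
from fit import *
import pickle
c=pickle.load(open('w.pkl','rb'))['vial']
b=max(near(c,'blue',(558,288,59),25),key=lambda q:q[2])
(x,y),i=fit(c,b[0],lambda p:cyl(p,49,69,12),(558,288),(5,5)); print(x,y,i)
o=down(1.403)
set_gripper(50,30)
r.goto((x,y,110),o); st=telemetry.state(); print(st['time'],st['ee_pos'])
print(r.move_linear((x,y,49),rate=80,stop_force=8)); 
set_gripper(10,30); s=telemetry.state(); print(s['time'],s['ee_pos'].round(1),s['force'].round(1),s['finger_gap'])
r.move_linear((x,y,140),rate=150); s=telemetry.state(); print(s['time'],s['ee_pos'].round(1),s['force'].round(1),s['finger_gap'])
E
```

```text
cap bar [ 462.27 -216.87    0.48] 0.854 773
cap bar [ 462.24 -217.06    0.47] 0.857 773
hold bar [ 462.12 -217.42    0.48] 0.862 1486
hold bar [ 462.4  -217.23    0.49] 0.863 1486
hold vial [557.71 289.94] 0.76 656
hold red 48 [452.    4.3  60. ]
hold red 31 [530.1  25.1  60. ]
vial vial [557.58 288.73] 0.837 521
scene bar [ 464.01 -218.86    0.54] 0.93 139
scene bar [ 464.25 -218.95    0.59] 0.93 139
scene vial [558.72 289.77] 0.807 120
top bar [ 4.6500e+02 -2.1652e+02  4.0000e-01] 0.821 86
top bar [ 465.71 -216.29    0.47] 0.822 86
top vial [560.   289.66] 0.77 55
top red 6 [454.5   5.9  60. ]
557.6319469809532 288.6406144797802 0.836548121358248
6.6667 [557.95485819 288.76002483 110.86614046]
False
7.925 [558.1 288.8  49.8] [0.3 0.1 3.9] 22.639772599668767
8.6833 [557.1 288.5 138.8] [-0.1  0.3 -1.4] 22.586869300768477
```

```bash
python3 - <<'E'
from fit import *
o=down(1.403)
r.goto((491,14.7,135),o); s=telemetry.state(); print(s['time'],s['ee_pos'].round(2),s['finger_gap'])
c=camera('wrist'); 
for b in blobs(mask(c,'red'),3): 
    P=at_z(c,b[1],60)
    if np.hypot(P[0]-491,P[1]-14.7)<55: print('red',b[2],b[1],P.round(1))
im=c['color'].copy()
for z in (91,91+64):
    cv2.polylines(im,[cv2.convexHull(np.round(proj(c,cyl((s['ee_pos'][0],s['ee_pos'][1]),z,z,12))).astype(np.int32))],True,(0,255,0),1)
cv2.polylines(im,[cv2.convexHull(np.round(proj(c,cyl((491,14.7),60,60,26))).astype(np.int32))],True,(0,255,255),1)
cv2.imwrite('pics/grip.png',cv2.resize(im[100:400,120:520],(800,600)))
E
```

```text
9.775 [491.27  15.32 134.92] 22.34737281104256
red 98 [295.68367347 156.91836735] [451.9   4.4  60. ]
```

View pics/grip.png

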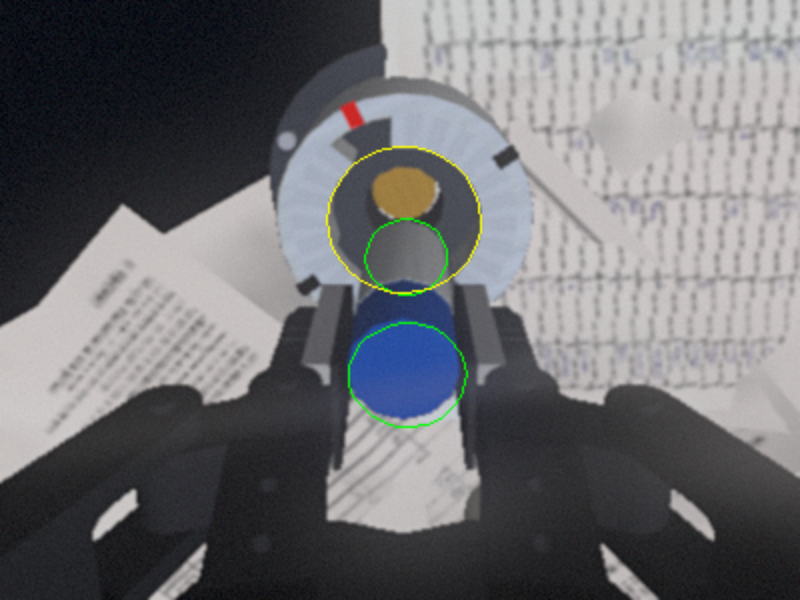

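```bash
python3 - <<'E'
from fit import *
x,y=491.8,15.0
r.move_linear((x,y,90),rate=120); s=telemetry.state(); print(s['time'],s['ee_pos'].round(2),s['force'].round(1))
h=r.move_linear((x,y,64.5),rate=40,stop_force=5); s=telemetry.state(); print(h,s['time'],s['ee_pos'].round(2),s['force'].round(1),s['finger_gap'])
E
```

```text
10.35 [491.8   15.36  90.11] [ 0.   0.  -0.4]
False 11.1333 [491.91  15.    64.8 ] [0.4 0.6 0.4] 23.03231021351795
```

```bash
python3 - <<'E'
from fit import *
set_gripper(40); r.wait(.1)
r.move_linear((491.8,15,150),rate=200)
c=camera('wrist'); cv2.imwrite('pics/placed.png',c['color'])
b=max(near(c,'blue',(491,14.7,74),40),key=lambda q:q[2]); print('vial',fit(c,b[0],lambda p:cyl(p,64,84,12),(491,14.7),(5,5)),b[2])
set_gripper(70)
r.goto((462,-217,190),down(.47+np.pi/2)); s=telemetry.state(); print(s['time'],s['ee_pos'].round(2))
c=camera('wrist')
b=max(near(c,'orange',(462,-217,56),40),key=lambda q:q[2]); x,i=fit(c,b[0],bar,(462,-217,.45),(4,4,.2)); print(x,i)
ys,xs=np.nonzero(b[0]); rc=cv2.minAreaRect(np.c_[xs,ys].astype(np.float32)); print(rc)
im=c['color'].copy(); cv2.polylines(im,[cv2.convexHull(np.round(proj(c,bar(x))).astype(np.int32))],True,(0,255,0),1)
cv2.polylines(im,[cv2.convexHull(np.round(proj(c,cyl(x,42,42,32))).astype(np.int32))],True,(0,255,255),1)
u=proj(c,bar(x)).mean(0).astype(int); A=cv2.resize(im[max(u[1]-50,0):max(u[1]-50,0)+100,u[0]-65:u[0]+65],(390,300))
B=cv2.resize(cv2.imread('pics/placed.png'),(410,300)); cv2.imwrite('pics/capl.png',np.hstack([A,B]))
E
```

```text
vial (array([491.30677766,  14.84732778]), np.float64(0.9556141801205991)) 1233
13.5917 [ 462.08 -216.48  189.83]
[ 462.36255983 -217.2860468     0.50885212] 0.881841039707419
((319.1914367675781, 188.50909423828125), (51.30134582519531, 16.698659896850586), 88.31531524658203)
```

View pics/capl.png

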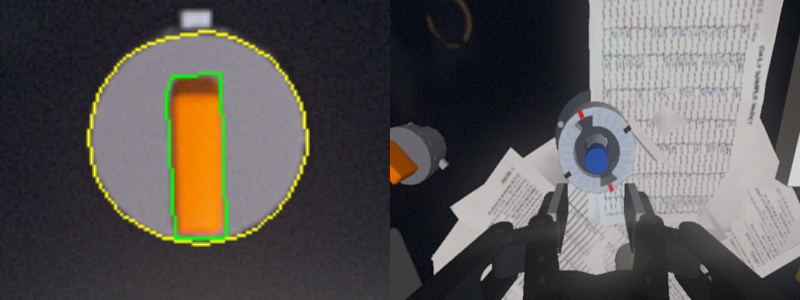

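```bash
python3 - <<'E'
from fit import *
x,y=462.4,-217.2
set_gripper(32,80)
o=down(.49+np.pi/2)
r.move_linear((x,y,90),o,rate=150)
print(r.move_linear((x,y,47),rate=70,stop_force=6)); s=telemetry.state(); print(s['ee_pos'].round(2),s['force'].round(1))
set_gripper(5,80); s=telemetry.state(); print(s['time'],s['ee_pos'].round(2),s['force'].round(1),s['finger_gap'])
r.move_linear((x,y,155),rate=150); s=telemetry.state(); print(s['time'],s['ee_pos'].round(2),s['force'].round(1),s['finger_gap'])
r.goto((491,14.7,155),down(.26+np.pi/2)); s=telemetry.state(); print(s['time'],s['ee_pos'].round(2),s['qpos'].round(2))
c=camera('wrist'); cv2.imwrite('pics/g2.png',c['color'])
z0=s['ee_pos'][2]-47.; p=(s['ee_pos'][0],s['ee_pos'][1])
im=c['color'].copy()
for q in (cyl(p,z0+24,z0+42,32),bar((*p,.26),z0)): cv2.polylines(im,[cv2.convexHull(np.round(proj(c,q)).astype(np.int32))],True,(0,255,0),1)
for q in (cyl((491,14.7),60,60,44),): cv2.polylines(im,[cv2.convexHull(np.round(proj(c,q)).astype(np.int32))],True,(0,255,255),1)
e=np.array([np.cos(.26),np.sin(.26)])*33; n=np.array([-e[1],e[0]])/33*4.5
for sg in (1,-1):
    q=[[p[0]+sg*e[0]+k*n[0],p[1]+sg*e[1]+k*n[1],z0+zz] for k in(-1,1) for zz in (0,6)]
    cv2.polylines(im,[cv2.convexHull(np.round(proj(c,q)).astype(np.int32))],True,(0,0,255),1)
cv2.imwrite('pics/g2o.png',cv2.resize(im[100:400,120:520],(800,600)))
E
```

```text
False
[ 462.5  -217.26   47.15] [-0.9 -0.4  0.9]
15.975 [ 462.82 -217.58   47.7 ] [-0.4 -0.4  4.6] 12.31789392973654
16.8417 [ 461.95 -216.82  153.82] [-0.1  0.  -2.1] 11.828465327062018
17.7667 [490.88  14.11 154.48] [-0.24 -0.23 -0.37  1.44 -0.   -0.5 ]
```

View pics/g2o.png

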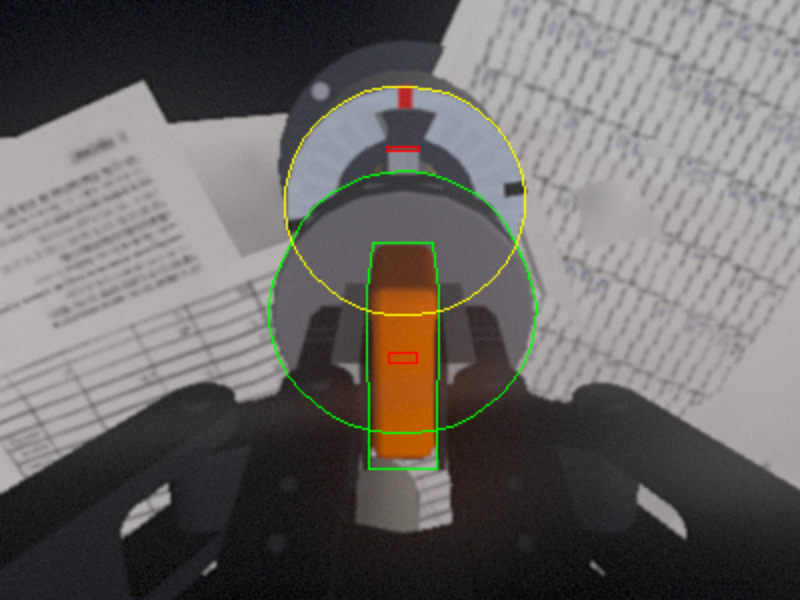

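```bash
python3 - <<'E'
from fit import *
def st(h=None):
    s=telemetry.state(); print(h,round(s['time'],2),s['ee_pos'].round(2),s['force'].round(1),s['ft_torque'].round(2),round(s['finger_gap'],2)); return s
x,y=491,14.7
h=r.move_linear((x,y,115),rate=80,stop_force=6); st(h)
if not h:
    h=r.move_linear((x,y,100),rate=35,stop_force=5); st(h)
    if not h:
        h=r.move_linear((x,y,87.2),rate=25,stop_force=22); r.wait(.2); st(h)
E
```

```text
False 18.47 [490.94  14.71 114.96] [-0.1  0.1 -0.9] [-0.04 -0.01 -0.03] 12.66
False 19.04 [490.91  14.74  99.91] [ 0.2  0.3 -0.8] [ 0.01 -0.01  0.03] 12.22
False 19.9 [491.73  14.56  88.18] [-1.5  0.1  8.5] [0.2  0.31 0.1 ] 12.5
```

```bash
python3 - <<'E'
from fit import *
def st(h=None):
    s=telemetry.state(); R_=R.from_rotvec(s['eef_rot']).as_matrix(); yaw=np.arctan2(R_[1,1],R_[0,1])
    print(h,round(s['time'],2),s['ee_pos'].round(2),'cap',round(yaw-np.pi/2,3),s['force'].round(1),s['ft_torque'].round(2),round(s['finger_gap'],2)); return s
x,y,z=491,14.7,86
h=r.move_linear((x,y,z),rate=15,stop_force=15); r.wait(.15); s=st(h); t0=s['ft_torque'][2]
for t in (.2,.4,.6,.8,1.0,1.15,1.25,1.3,1.34,1.37,1.4,1.43):
    r.goto((x,y,z),down(.26-t+np.pi/2)); s=st(t)
    if abs(s['ft_torque'][2]-t0)>1.2 or np.hypot(*s['force'][:2])>25: print('stop'); break
E
```

```text
False 20.3 [491.99  14.49  87.66] cap 0.26 [-3.4  0.5 13.4] [ 0.27  0.75 -0.  ] 12.33
0.2 20.61 [492.26  14.5   87.64] cap 0.059 [-1.4  1.1 12.3] [ 0.22  0.37 -0.08] 12.3
0.4 20.92 [492.33  14.48  87.63] cap -0.141 [-1.2  0.5 12.2] [ 0.22  0.27 -0.03] 12.21
0.6 21.23 [492.4   14.49  87.65] cap -0.341 [-1.   0.9 11.5] [ 0.26  0.17 -0.07] 12.43
0.8 21.53 [492.43  14.48  87.64] cap -0.541 [-0.6 -0.5 11.6] [ 0.18  0.07 -0.06] 12.54
1.0 21.84 [492.39  14.69  87.61] cap -0.741 [-0.5  2.  11.2] [ 0.47  0.07 -0.09] 12.88
1.15 22.11 [492.42  14.75  87.65] cap -0.891 [-0.8  2.5 11.6] [ 0.6   0.08 -0.08] 12.48
1.25 22.36 [492.48  14.87  87.62] cap -0.99 [-0.2  1.9 12.1] [ 0.71 -0.06 -0.08] 12.46
1.3 22.61 [492.59  14.88  87.6 ] cap -1.04 [ 1.4  3.5 11.5] [ 0.69 -0.16 -0.06] 12.73
1.34 22.86 [492.64  14.92  87.63] cap -1.08 [1.2 2.8 9.8] [ 0.75 -0.25  0.03] 12.3
1.37 23.11 [492.75  14.95  87.64] cap -1.11 [ 0.6  3.8 10.4] [ 0.77 -0.4   0.08] 12.24
1.4 23.36 [493.11  15.03  87.7 ] cap -1.139 [3.9 3.7 8.2] [ 1.   -0.81  0.17] 12.65
1.43 23.61 [493.23  15.05  87.72] cap -1.169 [4.5 3.3 8.8] [ 0.89 -1.03  0.66] 12.78
```

```bash
python3 - <<'E'
from fit import *
r.goto((491,14.7,84.5),down(.26-1.405+np.pi/2)); r.wait(.5)
s=telemetry.state(); R_=R.from_rotvec(s['eef_rot']).as_matrix()
print(s['time'],s['ee_pos'].round(2),np.arctan2(R_[1,1],R_[0,1])-np.pi/2,'tilt',np.arccos(-R_[2,2]),s['force'].round(1),s['ft_torque'].round(2),s['finger_gap'])
T=[]
for n,w in (('scene',45),('wrist',110)):
    c=camera(n); p=(491.,14.7); im=c['color'].copy(); u=proj(c,[[*p,80]])[0].astype(int)
    if n=='scene':
        b=max(near(c,'orange',(491,14.7,96),25),key=lambda q:q[2])
        for mz in (40,46): print('orange fit z0',mz,fit(c,b[0],lambda q:bar(q,mz),(491,14.7,-1.14),(3,3,.2)))
        o=fit(c,b[0],lambda q:bar((q[0],q[1],-1.14),q[2]),(491,14.7,43),(3,3,3)); print('xyz',o)
    s_=400/(2*w); x0,y0=max(u[0]-w,0),max(u[1]-w,0); y0=min(y0,400-2*w)
    im=cv2.resize(im[y0:y0+2*w,x0:x0+2*w],(400,400),interpolation=cv2.INTER_CUBIC)
    for q in (bar((*p,-1.14),40),cyl(p,64,82,32),cyl(p,60,60,44)): cv2.polylines(im,[cv2.convexHull(np.round((proj(c,q)-[x0,y0]+.5)*s_).astype(np.int32))],True,(0,255,0),1)
    T.append(im)
cv2.imwrite('pics/end.png',np.hstack(T))
E
```

```text
24.3583 [493.42  15.12  87.6 ] -1.1440529826924326 tilt 0.006050698435090873 [-1.4  5.2 21.2] [1.19 0.24 0.16] 12.148178798082506
orange fit z0 40 (array([492.32891599,  12.46453937,  -1.15333891]), np.float64(0.8436712846347607))
orange fit z0 46 (array([488.68815279,  22.11906196,  -1.17148725]), np.float64(0.8280205255792257))
xyz (array([490.47303971,  17.42623553,  41.70108067]), np.float64(0.8256134969325153))
```

View pics/end.png

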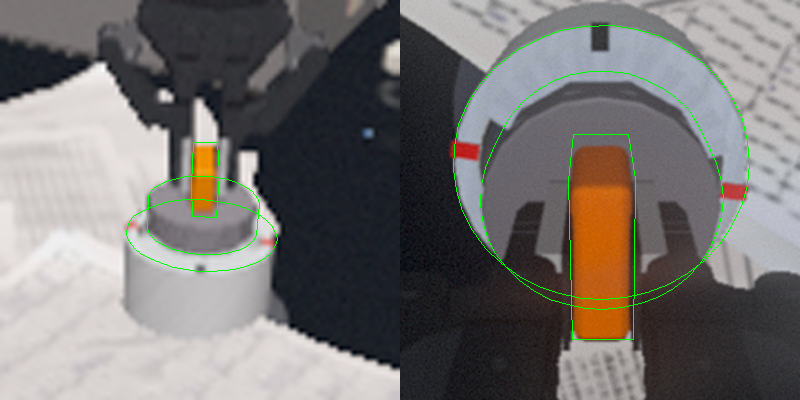

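```bash
python3 - <<'E'
from h import *
s=telemetry.state(); print(s['time'],s['ee_pos'],s['force'],s['finger_gap']); print(r.hand_in())
E
```

```text
24.4583 [493.4417946   15.08575006  87.61520101] [-0.52731943  5.74199458 20.68815692] 12.60172661738429
the job is handed in; nothing more can be done
None
```

The job is handed in at 24.5 s of the 58 s allowed. The blue vial is in the bore, and the cap is over it with its lugs through the slots, turned clockwise to the stop. The arm is still gripping the cap and pressing it down.

Last checks:
- **Vial:** before the cap went on, it stood let go at (491.3, 14.8), against the holder centre measured at (491.0, 14.7).
- **Turn:** the gripper has turned 1.40 rad from the slots. The torque rose at 1.40 to 1.43 rad, which I took as the stop, and the bar points at the black mark.
- **Cap height:** the tool sits at z 87.6, which puts the cap's underside at about 40 mm (home). The height did not change when the push rose to about 21 N, so the lugs are on the channel floor.
- **Grip and tilt:** the finger gap is steady at about 12.5 mm, and the tool is tilted 0.006 rad.

Some readings disagreed or were not checked:
- **Sideways offset:** at the end the tool sat about 2.4 mm in x from the holder centre I measured. I put this down to arm compliance or calibration, and it is inside the 5 mm limit.
- **Scene camera:** its fit of the bar was a few mm off sideways and gave a height of 41.7 mm, but it fitted the picture less well than earlier fits.
- **Seat travel:** I could not read it directly; I inferred it from the cap's height.
- **Other vials and bottles:** I did not measure them again at the end. The arm met no unexpected force on the way.

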